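# Start a cone spindle in its threaded boss by feel

## Task

Take the orange-topped spindle from the rack and stand it upright in the open threaded boss of the yarn-cone stand, its lug resting on the rim well away from the gap. Turn it backward (anticlockwise from above) until you feel the lug drop through the gap, then turn it forward (clockwise) one full turn into the thread. Finish while still holding the started spindle upright in the grip, and leave the other things where they are.

Things in the scene. Friction and masses are not known exactly. Their poses are not given: they have to be found in the camera images.
- spindle_grip (a point): Centre of the spindle's grip. The spindle is a loose rod, 132 mm long, 160 g, standing in a rack hole. Top: orange round grip, 28 mm diameter, 36 mm tall (this point is 18 mm below the top, 114 mm above the tip); below: smooth steel shank 14 mm thick, tapering to 7 mm in its last 11 mm. z: up the rod; x: towards the lug, also shown by a white line on the grip. Starts at any yaw.
- spindle: The spindle as a whole; origin at its tip, 114 mm below the middle of the grip, same axes. The steel shank is 30 mm deep in the rack's hole at the start.
- spindle_lug (a point): Underside of the spindle's single thread lug, a block on the shank 4.5 mm wide and 4 mm tall that reaches 13 mm from the axis. This point is 10 mm from the axis, 44 mm above the tip, 70 mm below the middle of the grip; same axes as the grip.
- rack: Dark wooden rack, 210 x 62 x 34 mm, fixed; origin under its centre, long side along its x. Three holes 15 mm wide, 30 mm deep, 70 mm apart along x, floor 4 mm above the table: one holds the spindle, the others pins with blue and green tops.
- boss_mouth (a point): Centre of the threaded boss's mouth, at its flat rim, 74 mm above the table. The boss is a fixed grey upright tube, 41 mm diameter, on a wooden base, with a bore for the shank (16 mm wide, lower down 15.4), deep enough for the job. z: up; x: to the gap in the rim. The rim (8 to 15 mm from the axis) carries the lug everywhere but at the gap.
- boss_thread (a point): Start of the thread, on the groove's floor under the gap, 10 mm below the rim, 10 mm from the axis. One right-hand groove: clockwise from above goes down 10 mm per turn, so after one turn the floor is 20 mm below the rim; it ends in a stop after about 1.6 turns. It is 7 mm high: 3 mm play for the lug. It turns easily; let go, the spindle stays, leaning up to 3 degrees.
- boss_gap (a point): Middle of the gap in the rim, 10 mm from the axis, at rim level; the gap spans about 90 degrees. A red stop tooth, 7 mm tall, stands on the rim at its anticlockwise edge: a lug sliding anticlockwise on the rim reaches the gap, is stopped by the tooth and can drop; one sliding clockwise is blocked by the tooth before the gap.
- cone_post (a point): Top of the stand's second post, which carries a full red yarn cone (fixed, 84 mm wide at the foot), 204 mm above the table and 155 mm beside the boss: keep clear of it.
- pin_a: Bystander: wooden pin with a blue top, 113 mm long, upright in the rack; origin at its foot.
- pin_b: Bystander: wooden pin with a green top, 113 mm long, upright in the rack; origin at its foot.
- mug_red: Bystander: red mug, 82 mm wide, 85 mm tall; origin under its centre.
- mug_green: Bystander: green mug, 82 mm wide, 85 mm tall; origin under its centre.
- cone_blue: Bystander: blue yarn cone, 84 mm wide, 160 mm tall; origin under its centre.
- cone_yellow: Bystander: yellow yarn cone, 80 mm wide, 150 mm tall; origin under its centre.
- jar: Bystander: amber jar, 60 mm wide, 80 mm tall; origin under its centre.
Mind the look-alikes: they are no part of the job. There is more than one size of the spindle; the one meant has the size given above.

How it is judged:
On the way, in this order (a step that is already met when the one before it is completed fails the run):
1. the spindle stands upright in the boss, its lug on the rim away from the gap (angle between spindle_grip's own z axis and vertical below 0.14 rad and horizontal distance between spindle_grip and boss_mouth below 0.015 m and z of spindle_lug in the frame of boss_mouth between -0.002 and 0.004 m and horizontal distance between spindle_lug and boss_gap above 0.009 m), for 0.15 s.
2. the lug has dropped through the gap into the start of the thread (angle between spindle_grip's own z axis and vertical below 0.14 rad and horizontal distance between spindle_grip and boss_mouth below 0.015 m and z of spindle_lug in the frame of boss_mouth between -0.0125 and -0.0055 m and horizontal distance between spindle_lug and boss_gap below 0.01 m), for 0.1 s.
At the end, for the whole second after the job is handed in: The spindle is upright (within 8 degrees) in the boss, one turn into the thread: its lug is under the gap again within about 70 degrees and 14.5 to 23.5 mm below the rim; the fingers still grip it (over 3 N) and it is still (angle between spindle_grip's own z axis and vertical below 0.14 rad and horizontal distance between spindle_grip and boss_mouth below 0.015 m and z of spindle_lug in the frame of boss_mouth between -0.0235 and -0.0145 m and horizontal distance between spindle_lug and boss_gap below 0.012 m and contact force between the fingers and spindle above 3 N and linear speed of spindle below 0.02 m/s and angular speed of spindle below 0.3 rad/s); the arm keeps its last pose, push and grip.
It fails at once if another loose thing on the table or in the rack was moved by more than 30 mm (distance of any of pin_a, pin_b, mug_red, mug_green, cone_blue, cone_yellow, jar from where it was at the start of the episode above 0.03 m).
It also fails if it takes over 67 s, if anything falls off the work surface, if the arm or the gripper's body presses on something with over 40 N, if the wrist force passes 120 N, or if a joint passes its speed limit or range.

## Robot

A 6-joint arm with a two-finger parallel gripper is mounted at the origin on the work surface. World frame = base frame: x ahead of the robot, y to its left, z up, the work surface at z = 0. Lengths are in m, angles in rad, forces in N, time in s.
With the tool pointing down it reaches from about 0.25 to 0.775 m from the base axis. Payload 4 kg.
Tool frame: the origin (TCP) lies on the centre line of the jaws, within the pads' length; the fingertips stand 8 mm ahead of it and the grasp point (between the pads) lies 11 mm behind it; y points along the fingers, x is the direction in which the jaws open and shut, and the axes are right-handed (so a half turn about y gives the same grasp; the last joint's range is limited). The gripper opens to 94 mm and grips with 3 to 60 N. Pads are 16 mm wide; open, the fingers measure 119 mm over their backs; the gripper's body (75 mm by 177 mm) begins 78 mm behind the grasp point.
Start: joints at [1.11, 0.087, 1.371, -0, 1.684, -0.103], TCP at [0.193, 0.515, 0.175] pointing down, gripper open.
Joint ranges: [-3.1, 3.1], [-0.76, 2.03], [0.27, 2.55], [-1.08, 4.22], [0.17, 2.65], [-2.57, 2.57]. Speed limits (rad/s): [2.79, 2.79, 3.14, 3.14, 3.14, 3.14].

## Interface

Orientations are given as [roll, pitch, yaw] about the fixed x, y, z axes, in that order (R = Rz(yaw) Ry(pitch) Rx(roll)).
In Python, from bench import robot gives the robot as it stands.
- The arm moves only by the tool step_arm, never from a script. Its argument "commands" is a list of rows, each an object with "xyz": the shift along the world's x, y, z in m, a list of three; "twist": the turn, a rotation vector about the world's x, y, z in degrees, a list of three. In form: [{"xyz": [tx, ty, tz], "twist": [ax, ay, az]}, ...]. A call has 1 to 12 rows; each row is the pose to reach, as a shift and turn from the pose commanded when the call began; what a row does not reach only later rows make up. A row lasts 1/12 s, in which the tool goes at most 41.7 mm and 7.16 degrees, less where a joint would pass 70% of its speed; a pose out of reach is approached as far as the arm can. A call with a gripper value outside its range is refused whole. "fingers" is the closure in counts, from 0 (fully open) to 255 (shut), set as the call begins (left out, the last holds). The fingers move at their own pace and stop on an object; the grip force is fixed at half the most. Time passes only in rows, so rows that repeat a pose let the fingers close. It gives the time, the measured TCP pose, the force and the opening at its end, in the units of the state.
- robot.get_obs(): the state, without advancing time (a new reading comes with each control period).
- robot.snapshot(name): name is "scene" or "top"; returns (picture, depth): 480x640x3 uint8, red, green, blue; 480x640 float32, m along the optical axis (not along the pixel's ray), 0 where there is no reading.
- robot.camera_info(name): a dict with "fx", "fy", "cx", "cy" (pixels), "R" (3x3) and "t" (3): a world point X has camera coordinates R X + t. Camera axes: x right, y down, z forward; pixel columns grow to the right and rows downward; lengths in m; the calibration is good to about 2 mm. A picture is of the moment at which its call begins. camera_info takes no time and is no camera call.
- robot.close_job(): hands the job in, once; it reports no verdict.
The state is a dict: "time": time; "joint_positions": joint angles; "qvel": joint speeds; "joint_torque": joint torques, N m; "tool_pos": TCP position; "ee_rot": TCP orientation; "wrist_force": force on the tool from outside, world axes, zero at the start; "wrist_torque": the same for the moment, N m; "width": finger opening in m.
Only numpy, scipy, OpenCV 4.12 (cv2) and the standard library are available. Lean on these libraries where they do the work, as an engineer would, in place of code of your own. Each camera call takes 0.05 s, during which the arm holds its last target.

## Working session

There is one attempt and no reset: what is moved stays moved. The work goes in short steps, Python scripts to look and compute and a tool call to move; the robot and the scene stay as the last step left them, time stands still between calls to the robot, and variables do not carry over. Pictures are saved under pics/ and viewed, and the job is handed in when it is done.

Besides the shell and the picture viewer there is one more tool, called after "Call:" in YAML: its name, and indented under it one key for each argument. step_arm: Moves the arm, as the interface text tells. Its arguments: {"type":"object","properties":{"commands":{"type":"array"},"fingers":{"type":"number"}},"required":["commands"]}

```bash
mkdir -p pics; cat > h.py <<'E'
import numpy as np, cv2
from bench import robot
def snap(n,tag):
    im,d=robot.snapshot(n); np.savez(f'{tag}.npz',im=im,d=d)
    cv2.imwrite(f'pics/{tag}.png',im[:,:,::-1]); return im,d
def pts(n,d):
    c=robot.camera_info(n); R=np.array(c['R']);t=np.array(c['t'])
    v,u=np.mgrid[0:480,0:640]
    P=np.stack([(u-c['cx'])/c['fx']*d,(v-c['cy'])/c['fy']*d,d],-1)
    return (P-t)@R
def proj(n,X):
    c=robot.camera_info(n); p=np.array(c['R'])@np.array(X)+np.array(c['t'])
    return c['fx']*p[0]/p[2]+c['cx'],c['fy']*p[1]/p[2]+c['cy']
E
python3 - <<'E'
from h import *
print(robot.get_obs())
for n in('scene','top'):
    snap(n,n+'0'); c=robot.camera_info(n); print(n,c['fx'],(-np.array(c['R']).T@np.array(c['t'])).round(3),np.array(c['R'])[2].round(2))
E
```

```text
{'time': 0.0, 'joint_positions': array([ 1.10992157e+00,  8.79373328e-02,  1.37220787e+00, -3.64019860e-05,
        1.68357926e+00, -1.03081628e-01]), 'qvel': array([ 0.00095424,  0.00147332, -0.00044296, -0.00160262,  0.00138396,
       -0.00106827]), 'joint_torque': array([-1.01247748e-03, -3.40198588e+01, -3.02425110e+01,  7.17206905e-02,
        3.34200100e-02, -1.81768596e-04]), 'tool_pos': array([0.19235601, 0.51463045, 0.17333742]), 'ee_rot': array([-1.57061295,  0.00212422,  1.21299933]), 'wrist_force': array([ 0.30752629,  0.64102133, -1.45989976]), 'wrist_torque': array([-0.06266795, -0.03168844, -0.01794763]), 'width': 0.09404902392168243}
scene 477.83537569381065 [ 1.177 -0.62   0.704] [-0.62  0.58 -0.53]
top 528.7828828726256 [ 0.397 -0.016  1.525] [ 0.1   0.01 -0.99]
```

```bash
ls -la . pics
```

```text
.:
total 4224
drwxr-xr-x  3 agent agent    4096 Dec  6 09:11 .
drwxr-xr-x 23 root  root     4096 Dec  6 09:10 ..
-rw-r--r--  1 agent agent     537 Dec  6 09:11 h.py
drwxr-xr-x  2 agent agent    4096 Dec  6 09:11 pics
-rw-r--r--  1 agent agent 2150892 Dec  6 09:11 scene0.npz
-rw-r--r--  1 agent agent 2150892 Dec  6 09:11 top0.npz

pics:
total 956
drwxr-xr-x 2 agent agent   4096 Dec  6 09:11 .
drwxr-xr-x 3 agent agent   4096 Dec  6 09:11 ..
-rw-r--r-- 1 agent agent 473277 Dec  6 09:11 scene0.png
-rw-r--r-- 1 agent agent 494455 Dec  6 09:11 top0.png
```

View pics/scene0.png

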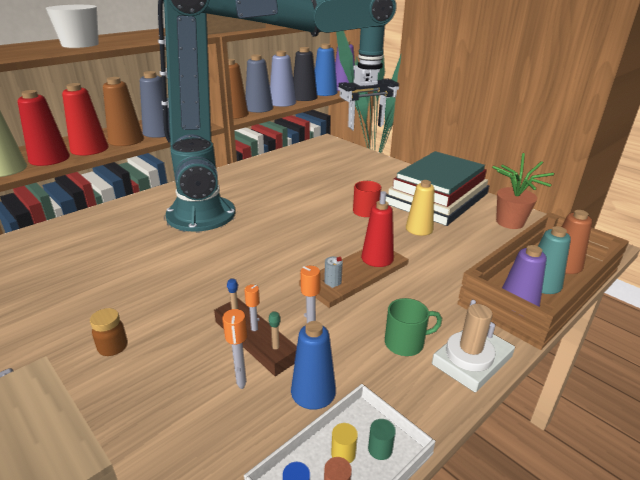

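View pics/top0.png

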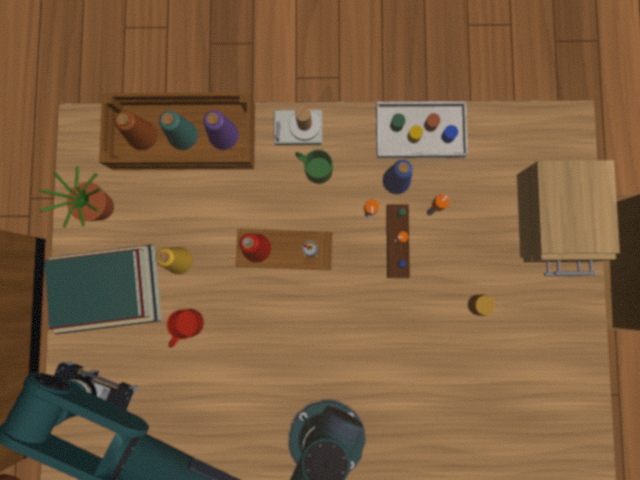

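Orange-topped candidates are:
- scene (252,295) / top (403,237), in the rack's middle hole
- scene (234,327) / top (441,202), standing on the table
- scene (311,281) / top (371,207), standing on the table

The rack one fits the description, so I'll check its size in a crop.

```bash
python3 - <<'E'
from h import *
s=np.load('scene0.npz'); t=np.load('top0.npz')
a=cv2.resize(s['im'][265:400,200:340],None,fx=4,fy=4,interpolation=cv2.INTER_CUBIC)
b1=cv2.resize(t['im'][190:290,360:460],None,fx=4,fy=4,interpolation=cv2.INTER_CUBIC)
cv2.imwrite('pics/c1.png',a[:,:,::-1]);
b2=cv2.resize(t['im'][225:275,285:335],None,fx=8,fy=8,interpolation=cv2.INTER_CUBIC)
b3=cv2.resize(s['im'][245:300,310:365],None,fx=7,fy=7,interpolation=cv2.INTER_CUBIC)[:400,:385]
b3=cv2.copyMakeBorder(b3,0,400-b3.shape[0],0,0,cv2.BORDER_CONSTANT)
cv2.imwrite('pics/c2.png',np.hstack([b1,b2])[:,:,::-1]); cv2.imwrite('pics/c3.png',b3[:,:,::-1])
for n,D in(('scene',s),('top',t)):
    P=pts(n,D['d']); im=D['im'].astype(int)
    m=((im[...,0]>200)&(im[...,1]>70)&(im[...,1]<150)&(im[...,2]<80)&(D['d']>0)).astype(np.uint8)
    k,l,st,c=cv2.connectedComponentsWithStats(m)
    for i in range(1,k):
        if st[i,4]>15:
            q=P[l==i]; z=q[:,2]; top=q[z>z.max()-.004]
            print(n,c[i].round(1),st[i],'zmin/max',z.min().round(4),z.max().round(4),'topmean',top.mean(0).round(4),len(top),np.ptp(top,axis=0).round(4))
E
```

```text
scene [308.3 280.3] [301 266  18  30 403] zmin/max -0.001 0.1799 topmean [ 0.6322 -0.124   0.1774] 133 [0.0359 0.0353 0.004 ]
scene [250.1 295.3] [245 285  13  22 204] zmin/max -0.0021 0.1376 topmean [ 0.5559 -0.209   0.1352] 69 [0.027  0.0254 0.0038]
scene [231.7 323.3] [223 309  21  35 403] zmin/max 0.0 0.1799 topmean [ 0.6405 -0.3043  0.1775] 204 [0.0359 0.0346 0.004 ]
```

View pics/c1.png

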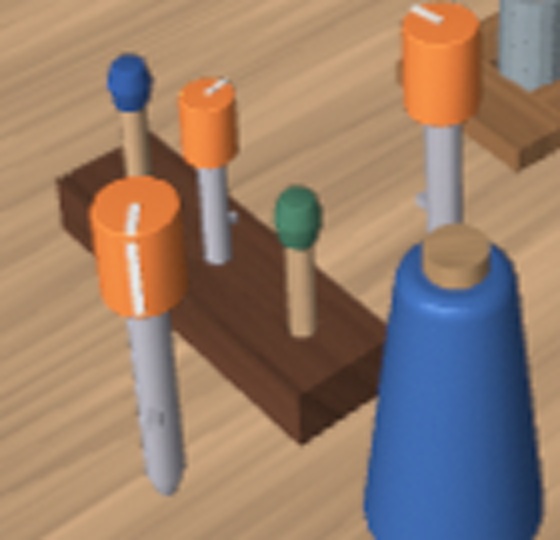

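View pics/c2.png

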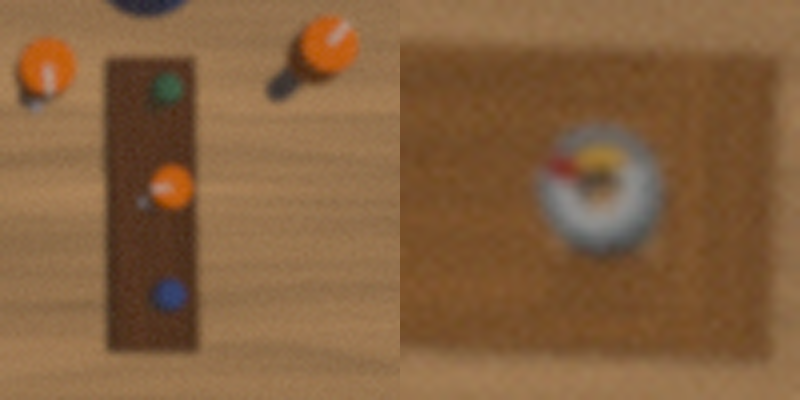

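View pics/c3.png

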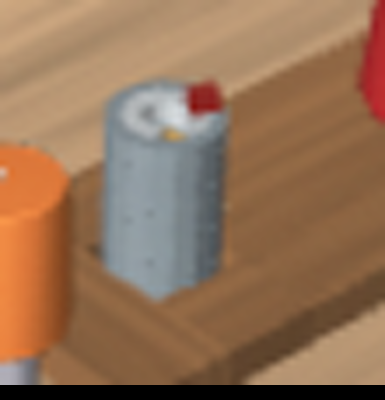

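The crop confirms it. The rack spindle's top is at z≈0.136 with a 27 mm diameter; the two free-standing ones top out at 0.178 with about 36 mm diameter. Next I'll measure the exact poses of the spindle, boss and gap.

```bash
python3 - <<'E'
from h import *
s=np.load('scene0.npz'); t=np.load('top0.npz')
def ray(n,u,v,z):
    c=robot.camera_info(n);R=np.array(c['R']);o=-R.T@np.array(c['t'])
    d=R.T@np.array([(u-c['cx'])/c['fx'],(v-c['cy'])/c['fy'],1]); return o+d*(z-o[2])/d[2]
for n,D in(('scene',s),('top',t)):
    P=pts(n,D['d']); hsv=cv2.cvtColor(D['im'],cv2.COLOR_RGB2HSV).astype(int); X,Y,Z=P[...,0],P[...,1],P[...,2]
    def rep(name,m):
        q=P[m]
        if len(q)<3: print(n,name,len(q)); return
        (cx,cy),r=cv2.minEnclosingCircle(q[:,:2].astype(np.float32))
        print(n,name,len(q),'mean',q.mean(0).round(4),'circ',round(cx,4),round(cy,4),round(r,4), 'z',q[:,2].min().round(4),q[:,2].max().round(4))
    near=(abs(X-.556)<.04)&(abs(Y+.209)<.04)
    rep('griptop',near&(Z>.131)); rep('grip',near&(Z>.105)&(Z<.14))
    # top white line
    w=near&(Z>.125)&(hsv[...,1]<110); rep('line',w)
    v,u=np.nonzero(w); 
    if len(u): print('px',u.mean(),v.mean(),ray(n,u.mean(),v.mean(),.136).round(4))
    b=(abs(X-.53)<.08)&(abs(Y-.02)<.06)
    rep('rim',b&(Z>.068)&(Z<.078)); rep('rimhi',b&(Z>.071)&(Z<.078));rep('tooth',b&(Z>.0785)&(Z<.09))
    red=b&((hsv[...,0]<6)|(hsv[...,0]>173))&(hsv[...,1]>150)&(Z>.05)&(Z<.09); rep('red',red)
    v,u=np.nonzero(red); 
    if len(u): print('redpx',u.mean(),v.mean(),ray(n,u.mean(),v.mean(),.078).round(4))
    for nm,z0 in(('cone',.19),):
        m=(Z>z0)&(Z<.215)&(abs(X-.53)<.1)&(abs(Y-.17)<.1); rep('conetop',m)
b2=cv2.resize(t['im'][232:266,292:328],None,fx=16,fy=16,interpolation=cv2.INTER_NEAREST)
cv2.imwrite('pics/d1.png',b2[:,:,::-1])
b2=cv2.resize(t['im'][222:256,385:421],None,fx=16,fy=16,interpolation=cv2.INTER_NEAREST)
cv2.imwrite('pics/d2.png',b2[:,:,::-1])
E
```

```text
scene griptop 116 mean [ 0.5563 -0.2085  0.1347] circ 0.5551 -0.2086 0.0146 z 0.1312 0.1376
scene grip 264 mean [ 0.56   -0.2108  0.1253] circ 0.5555 -0.2086 0.0149 z 0.1051 0.1376
scene line 10 mean [ 0.5527 -0.2007  0.1359] circ 0.5518 -0.2013 0.0068 z 0.1336 0.1373
px 253.5 286.2 [ 0.5529 -0.2009  0.136 ]
scene rim 145 mean [0.5319 0.0396 0.0726] circ 0.5302 0.0411 0.0231 z 0.0681 0.078
scene rimhi 112 mean [0.531  0.0407 0.0734] circ 0.5308 0.0426 0.0226 z 0.0711 0.078
scene tooth 7 mean [0.5364 0.0542 0.08  ] circ 0.5361 0.0546 0.0049 z 0.0789 0.0813
scene red 15 mean [0.5364 0.0531 0.0777] circ 0.5359 0.0532 0.0065 z 0.0735 0.0806
redpx 338.6 258.6 [0.5368 0.0527 0.078 ]
scene conetop 42 mean [0.538  0.1948 0.1987] circ 0.5381 0.1966 0.0084 z 0.1901 0.205
top griptop 84 mean [ 0.5525 -0.2047  0.1353] circ 0.5522 -0.2043 0.014 z 0.1314 0.1421
top grip 96 mean [ 0.5514 -0.2033  0.1318] circ 0.5522 -0.2041 0.0142 z 0.1052 0.1399
top line 3 mean [ 0.551  -0.1961  0.1376] circ 0.5508 -0.1959 0.0028 z 0.1342 0.1399
px 399.0 237.0 [ 0.5512 -0.1963  0.136 ]
top rim 111 mean [0.5274 0.044  0.073 ] circ 0.5288 0.0437 0.0208 z 0.0684 0.0779
top rimhi 86 mean [0.5276 0.0454 0.074 ] circ 0.5288 0.0442 0.0203 z 0.071 0.0779
top tooth 13 mean [0.5293 0.0519 0.0798] circ 0.5285 0.0429 0.0192 z 0.0785 0.0813
top red 2
redpx 305.0 245.5 [0.5353 0.0549 0.078 ]
top conetop 30 mean [0.5343 0.1982 0.202 ] circ 0.534 0.1984 0.0069 z 0.1912 0.2073
```

View pics/d1.png

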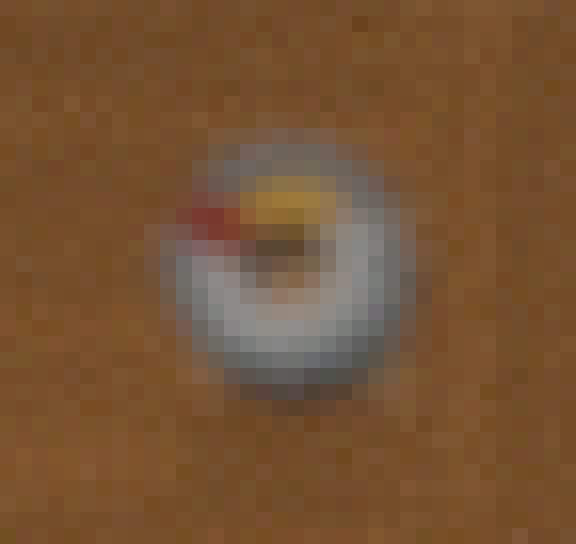

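View pics/d2.png

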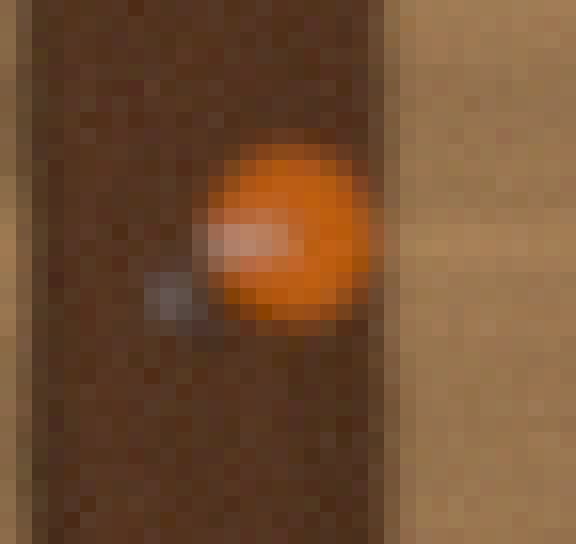

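Call:
step_arm:
  commands:
    - {"xyz":[0,0,0.04],"twist":[0,0,0]}
    - {"xyz":[0.01,-0.02,0.075],"twist":[0,0,3]}
    - {"xyz":[0.361,-0.721,0.085],"twist":[0,0,20.5]}
    - {"xyz":[0.361,-0.721,0.085],"twist":[0,0,20.5]}
    - {"xyz":[0.361,-0.721,0.085],"twist":[0,0,20.5]}
    - {"xyz":[0.361,-0.721,0.085],"twist":[0,0,20.5]}
    - {"xyz":[0.361,-0.721,0.085],"twist":[0,0,20.5]}
    - {"xyz":[0.361,-0.721,0.085],"twist":[0,0,20.5]}
    - {"xyz":[0.361,-0.721,0.085],"twist":[0,0,20.5]}
    - {"xyz":[0.361,-0.721,0.085],"twist":[0,0,20.5]}
    - {"xyz":[0.361,-0.721,0.085],"twist":[0,0,20.5]}
    - {"xyz":[0.361,-0.721,0.085],"twist":[0,0,20.5]}
  fingers: 0

```text
time: 1.1
tool_pos: [0.3871, 0.1253, 0.2546]
ee_rot: [-1.571, -0.0, 1.571]
wrist_force: [1.2, -0.0, 0.6]
width: 0.0939
```

Call:
step_arm:
  commands:
    - {"xyz":[0.164,-0.328,0],"twist":[0,0,0]}
    - {"xyz":[0.164,-0.328,0],"twist":[0,0,0]}
    - {"xyz":[0.164,-0.328,0],"twist":[0,0,0]}
    - {"xyz":[0.164,-0.328,0],"twist":[0,0,0]}
    - {"xyz":[0.164,-0.328,0],"twist":[0,0,0]}
    - {"xyz":[0.164,-0.328,0],"twist":[0,0,0]}
    - {"xyz":[0.164,-0.328,0],"twist":[0,0,0]}
    - {"xyz":[0.164,-0.328,0],"twist":[0,0,0]}
    - {"xyz":[0.164,-0.328,0],"twist":[0,0,0]}
    - {"xyz":[0.164,-0.328,0],"twist":[0,0,0]}
    - {"xyz":[0.164,-0.328,0],"twist":[0,0,0]}

```text
time: 2.02
tool_pos: [0.5508, -0.2021, 0.2525]
ee_rot: [-1.567, -0.002, 1.568]
wrist_force: [-1.1, 0.8, 0.3]
width: 0.0938
```

Call:
step_arm:
  commands:
    - {"xyz":[0.003,-0.004,-0.03],"twist":[0,0,0]}
    - {"xyz":[0.003,-0.004,-0.06],"twist":[0,0,0]}
    - {"xyz":[0.003,-0.004,-0.09],"twist":[0,0,0]}
    - {"xyz":[0.003,-0.004,-0.12],"twist":[0,0,0]}
    - {"xyz":[0.003,-0.004,-0.145],"twist":[0,0,0]}
    - {"xyz":[0.003,-0.004,-0.145],"twist":[0,0,0]}
    - {"xyz":[0.003,-0.004,-0.145],"twist":[0,0,0]}

```text
time: 2.6
tool_pos: [0.5528, -0.2029, 0.109]
ee_rot: [-1.568, -0.002, 1.572]
wrist_force: [0.5, 1.5, -0.1]
width: 0.0937
```

```bash
python3 - <<'E'
from h import *
print(robot.get_obs()['tool_pos'])
im,d=snap('scene','s1')
cv2.imwrite('pics/e1.png',cv2.resize(im[200:380,180:340],None,fx=3.3,fy=3.3,interpolation=cv2.INTER_CUBIC)[:,:,::-1])
E
```

```text
[ 0.55276777 -0.20293332  0.10898101]
```

View pics/e1.png

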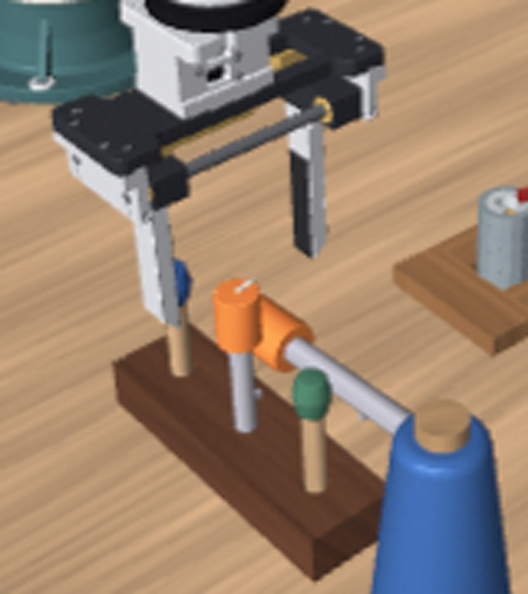

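View pics/s1.png

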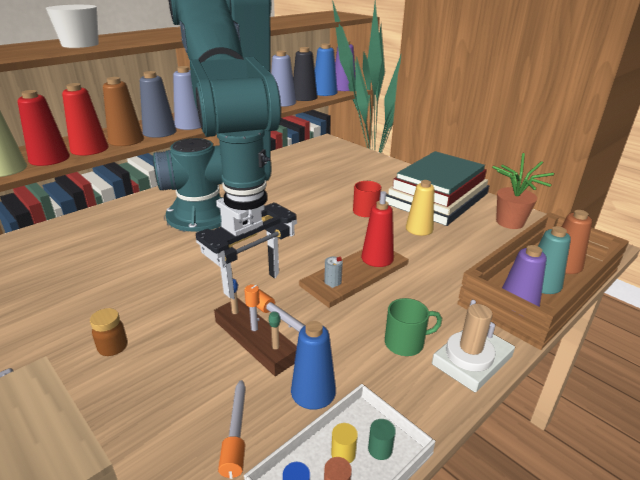

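Both look-alikes have toppled: they were balanced on their tips, and the arm wasn't near them. I'll find where they lie before closing.

```bash
python3 - <<'E'
from h import *
ims={}
for k in('s2','s3'):
    im,d=snap('scene',k); P=pts('scene',d); a=im.astype(int)
    m=((a[...,0]>150)&(a[...,1]>50)&(a[...,1]<150)&(a[...,2]<80)&(a[...,0]-a[...,1]>80)&(d>0)).astype(np.uint8)
    m[:200]=0; m[:,:200]=0; m[:,330:]=0
    Z=P[...,2]
    for nm,mm in(('grip',m&(Z>.1)),('low',m&(Z<.1))):
        n,l,st,c=cv2.connectedComponentsWithStats(mm.astype(np.uint8))
        for i in range(1,n):
            if st[i,4]>12: q=P[l==i]; print(k,nm,c[i].round(),st[i,4],q.min(0).round(3),q.max(0).round(3))
    g=(a.max(-1)-a.min(-1)<25)&(d>0)&(Z<.1); g[:295]=0; g[340:]=0; g[:,:270]=0; g[:,320:]=0
    q=P[g]; print(len(q),q.min(0),q.max(0))
im,d=snap('top','t1')
cv2.imwrite('pics/t1c.png',cv2.resize(im[130:300,340:480],None,fx=4,fy=3.5,interpolation=cv2.INTER_CUBIC)[:,:,::-1])
print(robot.get_obs()['time'])
E
```

```text
s2 grip [251. 296.] 217 [ 0.542 -0.222  0.1  ] [ 0.569 -0.196  0.139]
s2 low [263. 299.] 81 [ 0.466 -0.15   0.007] [ 0.505 -0.126  0.04 ]
s2 low [229. 458.] 629 [ 0.728 -0.431 -0.001] [ 0.786 -0.383  0.041]
304 [ 0.50577207 -0.20990457 -0.00226724] [ 0.63504815 -0.1185158   0.09720673]
s3 grip [251. 296.] 217 [ 0.544 -0.222  0.1  ] [ 0.569 -0.196  0.138]
s3 low [264. 296.] 60 [ 0.466 -0.141  0.03 ] [ 0.504 -0.125  0.039]
s3 low [260. 308.] 19 [ 0.481 -0.152  0.009] [ 0.506 -0.147  0.023]
s3 low [229. 458.] 634 [ 0.728 -0.43  -0.002] [ 0.785 -0.383  0.04 ]
304 [ 0.50357453 -0.20962428 -0.00052958] [ 0.63570619 -0.11835918  0.09968898]
2.8
```

View pics/t1c.png

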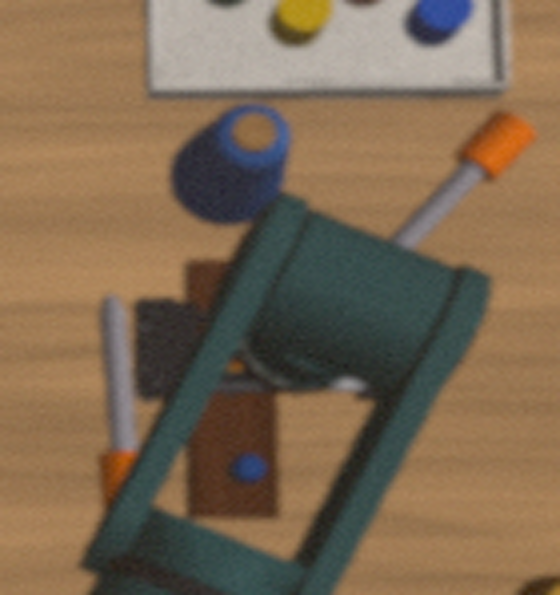

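Both fallen decoys are at rest on the table, clear of the gripper, and the target spindle and pins are untouched. Closing on the grip.

Call:
step_arm:
  commands:
    - {"xyz":[0.001,-0.002,-0.002],"twist":[0,0,0]}
    - {"xyz":[0.001,-0.002,-0.002],"twist":[0,0,0]}
    - {"xyz":[0.001,-0.002,-0.002],"twist":[0,0,0]}
    - {"xyz":[0.001,-0.002,-0.002],"twist":[0,0,0]}
    - {"xyz":[0.001,-0.002,-0.002],"twist":[0,0,0]}
    - {"xyz":[0.001,-0.002,-0.002],"twist":[0,0,0]}
    - {"xyz":[0.001,-0.002,-0.002],"twist":[0,0,0]}
    - {"xyz":[0.001,-0.002,-0.002],"twist":[0,0,0]}
    - {"xyz":[0.001,-0.002,-0.002],"twist":[0,0,0]}
  fingers: 255

```text
time: 3.55
tool_pos: [0.555, -0.2068, 0.1077]
ee_rot: [-1.571, -0.0, 1.571]
wrist_force: [0.3, 0.2, 0.7]
width: 0.0374
```

Call:
step_arm:
  commands:
    - {"xyz":[0,0,0],"twist":[0,0,0]}
    - {"xyz":[0,0,0],"twist":[0,0,0]}
    - {"xyz":[0,0,0],"twist":[0,0,0]}
    - {"xyz":[0,0,0],"twist":[0,0,0]}
    - {"xyz":[0,0,0],"twist":[0,0,0]}
    - {"xyz":[0,0,0],"twist":[0,0,0]}

```text
time: 4.05
tool_pos: [0.555, -0.2068, 0.1078]
ee_rot: [-1.571, -0.0, 1.571]
wrist_force: [-0.2, 0.2, 0.8]
width: 0.0005
```

The fingers closed to 0.5 mm, so the grasp missed. Looking.

```bash
python3 - <<'E'
from h import *
im,d=snap('scene','s4')
print(robot.get_obs()['tool_pos'])
cv2.imwrite('pics/e4.png',cv2.resize(im[190:370,180:340],None,fx=3.3,fy=3.3,interpolation=cv2.INTER_CUBIC)[:,:,::-1])
print(proj('scene',robot.get_obs()['tool_pos']))
E
```

```text
[ 0.55501691 -0.20675464  0.10779367]
(np.float64(252.57940929854308), np.float64(299.33720445234434))
```

View pics/e4.png

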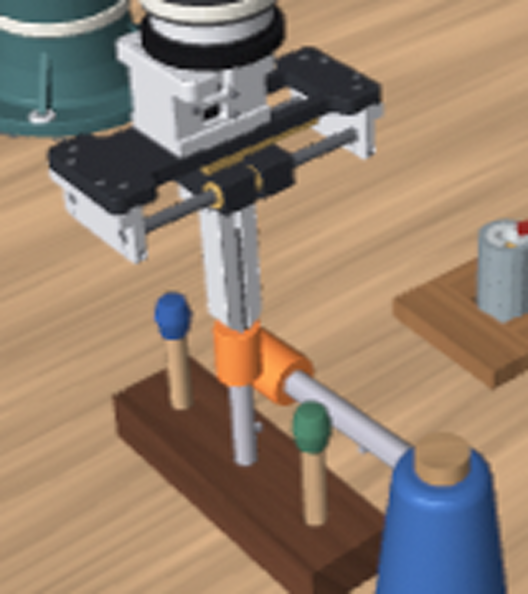

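```bash
python3 - <<'E'
from h import *
D=np.load('s4.npz'); P=pts('scene',D['d'])
for v in range(258,310,3):
    print(v,[(P[v,u].round(3).tolist(),D['im'][v,u].tolist()) for u in (247,251,255)])
P0=pts('scene',np.load('s1.npz')['d'])
print('open finger tips'); im=np.load('s1.npz')['im']
for (u,v) in((227,294),(229,290),(273,275),(271,268),(274,262)): print(u,v,P0[v,u].round(3),im[v,u])
E
```

```text
258 [([0.566, -0.219, 0.217], [138, 140, 143]), ([0.566, -0.211, 0.213], [189, 190, 196]), ([0.566, -0.202, 0.209], [136, 137, 141])]
261 [([0.566, -0.22, 0.211], [140, 141, 145]), ([0.566, -0.211, 0.206], [96, 96, 100]), ([0.566, -0.202, 0.202], [136, 136, 140])]
264 [([0.565, -0.219, 0.203], [126, 126, 130]), ([0.566, -0.211, 0.2], [119, 120, 123]), ([0.567, -0.203, 0.197], [136, 136, 140])]
267 [([0.564, -0.22, 0.196], [160, 161, 164]), ([0.566, -0.212, 0.193], [121, 122, 126]), ([0.564, -0.202, 0.188], [137, 137, 142])]
270 [([0.564, -0.22, 0.19], [190, 191, 196]), ([0.563, -0.211, 0.185], [126, 127, 130]), ([0.566, -0.203, 0.183], [137, 137, 141])]
273 [([0.563, -0.22, 0.183], [200, 202, 207]), ([0.564, -0.212, 0.179], [130, 131, 135]), ([0.565, -0.203, 0.175], [137, 137, 141])]
276 [([0.565, -0.221, 0.177], [202, 203, 208]), ([0.565, -0.213, 0.173], [136, 137, 141]), ([0.565, -0.204, 0.168], [137, 138, 141])]
279 [([0.564, -0.221, 0.169], [207, 208, 214]), ([0.564, -0.213, 0.166], [136, 138, 141]), ([0.566, -0.205, 0.163], [136, 137, 140])]
282 [([0.562, -0.221, 0.161], [221, 2
[... 808 characters left out ...]
 -0.216, 0.116], [240, 138, 67]), ([0.566, -0.209, 0.114], [191, 102, 50])]
303 [([0.556, -0.221, 0.107], [245, 144, 71]), ([0.563, -0.216, 0.109], [239, 137, 67]), ([0.566, -0.209, 0.107], [190, 102, 49])]
306 [([0.489, -0.179, 0.034], [117, 69, 42]), ([0.563, -0.217, 0.102], [243, 144, 70]), ([0.567, -0.21, 0.1], [151, 100, 68])]
309 [([0.496, -0.184, 0.034], [90, 58, 42]), ([0.556, -0.213, 0.088], [187, 185, 195]), ([0.561, -0.207, 0.087], [111, 110, 115])]
open finger tips
227 294 [ 0.556 -0.263  0.152] [217 218 222]
229 290 [ 0.563 -0.262  0.164] [136 137 141]
273 275 [ 0.559 -0.157  0.145] [54 54 57]
271 268 [ 0.554 -0.157  0.159] [45 45 47]
274 262 [ 0.562 -0.155  0.177] [147 146 151]
```

```bash
python3 - <<'E'
from h import *
for k in('scene0','s1','s4'):
    D=np.load(k+'.npz'); P=pts('scene',D['d']); im=D['im'].astype(int)
    tp={'scene0':(.1924,.5146,.1733),'s1':(.5528,-.2029,.109),'s4':(.555,-.2068,.1078)}[k]
    g=(im.max(-1)-im.min(-1)<20)&(D['d']>0)
    for dz0 in (-.01,.0,.01,.02,.03,.035,.04,.045,.05,.06,.08):
        m=g&(abs(P[...,0]-tp[0])<.08)&(abs(P[...,1]-tp[1])<.08)&(abs(P[...,2]-tp[2]-dz0)<.003)
        q=P[m]; print(k,dz0,m.sum(), (q.min(0).round(3),q.max(0).round(3)) if len(q) else '')
im=np.load('scene0.npz')['im']
cv2.imwrite('pics/f0.png',cv2.resize(im[30:150,320:420],None,fx=5,fy=5)[:,:,::-1])
E
```

```text
scene0 -0.01 0 
scene0 0.0 0 
scene0 0.01 0 
scene0 0.02 0 
scene0 0.03 4 (array([0.205, 0.555, 0.204]), array([0.218, 0.563, 0.206]))
scene0 0.035 13 (array([0.182, 0.457, 0.206]), array([0.22 , 0.563, 0.211]))
scene0 0.04 21 (array([0.17 , 0.452, 0.21 ]), array([0.222, 0.564, 0.216]))
scene0 0.045 18 (array([0.171, 0.452, 0.216]), array([0.219, 0.563, 0.221]))
scene0 0.05 19 (array([0.171, 0.453, 0.221]), array([0.224, 0.566, 0.226]))
scene0 0.06 22 (array([0.167, 0.453, 0.23 ]), array([0.223, 0.567, 0.236]))
scene0 0.08 19 (array([0.172, 0.455, 0.25 ]), array([0.222, 0.566, 0.256]))
s1 -0.01 2 (array([ 0.492, -0.202,  0.097]), array([ 0.495, -0.201,  0.102]))
s1 0.0 5 (array([ 0.491, -0.202,  0.106]), array([ 0.631, -0.199,  0.112]))
s1 0.01 0 
s1 0.02 0 
s1 0.03 9 (array([ 0.545, -0.254,  0.139]), array([ 0.563, -0.152,  0.142]))
s1 0.035 25 (array([ 0.545, -0.257,  0.141]), array([ 0.565, -0.15 ,  0.147]))
s1 0.04 42 (array([ 0.545, -0.263,  0.146]), array([ 0.565, -0.147,  0.152]))
s1 0.045 44 (array([ 0.545, -0.263,  0.151]), array([ 0.565, -0.146,  0.157]))
s1 0.05 52 (array(
[... 238 characters left out ...]
492, -0.205,  0.096]), array([ 0.495, -0.201,  0.1  ]))
s4 0.0 4 (array([ 0.492, -0.201,  0.105]), array([ 0.633, -0.198,  0.107]))
s4 0.01 9 (array([ 0.478, -0.209,  0.115]), array([ 0.631, -0.2  ,  0.117]))
s4 0.02 0 
s4 0.03 0 
s4 0.035 14 (array([ 0.564, -0.215,  0.142]), array([ 0.567, -0.202,  0.146]))
s4 0.04 32 (array([ 0.55 , -0.222,  0.145]), array([ 0.566, -0.198,  0.151]))
s4 0.045 41 (array([ 0.546, -0.222,  0.15 ]), array([ 0.566, -0.198,  0.156]))
s4 0.05 36 (array([ 0.548, -0.222,  0.155]), array([ 0.567, -0.197,  0.161]))
s4 0.06 44 (array([ 0.548, -0.221,  0.165]), array([ 0.567, -0.197,  0.171]))
s4 0.08 40 (array([ 0.548, -0.222,  0.185]), array([ 0.567, -0.198,  0.19 ]))
```

View pics/f0.png

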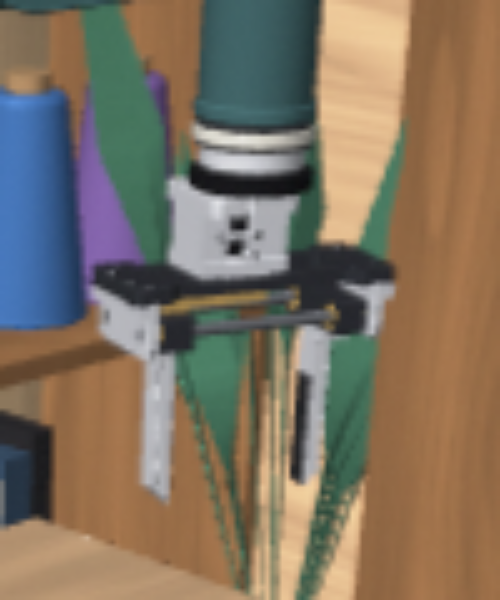

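Measured against the depth image, the real fingertips sit about 34 mm above the reported TCP, where the spec says 8 mm below it. The offset was the same at the start pose. So the reported z reads about 42 mm low relative to the true tool; xy agrees within 2–3 mm. I'll correct for this: the real grasp point is reported z + 0.053, so the grip needs reported z ≈ 0.065.

Call:
step_arm:
  commands:
    - {"xyz":[0,0,0],"twist":[0,0,0]}
    - {"xyz":[0,0,0],"twist":[0,0,0]}
    - {"xyz":[0,0,0],"twist":[0,0,0]}
    - {"xyz":[0,0,0],"twist":[0,0,0]}
    - {"xyz":[0,0,0],"twist":[0,0,0]}
    - {"xyz":[0,0,0],"twist":[0,0,0]}
    - {"xyz":[0,0,0],"twist":[0,0,0]}
    - {"xyz":[0,0,0],"twist":[0,0,0]}
    - {"xyz":[0,0,-0.01],"twist":[0,0,0]}
    - {"xyz":[0,0,-0.025],"twist":[0,0,0]}
    - {"xyz":[0,0,-0.042],"twist":[0,0,0]}
    - {"xyz":[0,0,-0.042],"twist":[0,0,0]}
  fingers: 0

```text
time: 5.1
tool_pos: [0.5523, -0.2054, 0.061]
ee_rot: [-1.564, -0.004, 1.571]
wrist_force: [-1.0, 0.6, -0.2]
width: 0.0771
```

```bash
python3 - <<'E'
from h import *
o=robot.get_obs(); print(o['tool_pos'],o['width'],o['wrist_force'],o['joint_positions'])
im,d=snap('scene','s5')
cv2.imwrite('pics/e5.png',cv2.resize(im[190:370,180:340],None,fx=3.3,fy=3.3,interpolation=cv2.INTER_CUBIC)[:,:,::-1])
E
```

```text
[ 0.5522644  -0.20544039  0.06103021] 0.07708381285075304 [-1.0334362   0.57120438 -0.1862209 ] [-4.52423524e-01  2.27979664e-01  1.43714800e+00  1.29825334e-04
  1.48448980e+00 -2.02320001e+00]
```

View pics/e5.png

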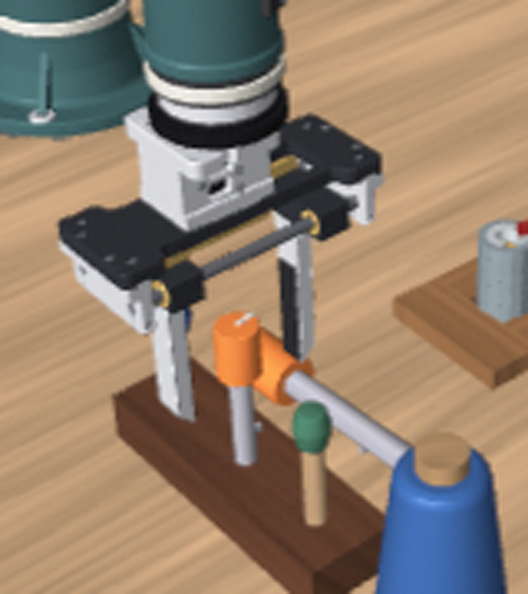

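Now the fingers straddle the grip, with tips near its lower edge. Closing.

Call:
step_arm:
  commands:
    - {"xyz":[0,0,0.001],"twist":[0,0,0]}
    - {"xyz":[0,0,0.001],"twist":[0,0,0]}
    - {"xyz":[0,0,0.001],"twist":[0,0,0]}
    - {"xyz":[0,0,0.001],"twist":[0,0,0]}
    - {"xyz":[0,0,0.001],"twist":[0,0,0]}
    - {"xyz":[0,0,0.001],"twist":[0,0,0]}
    - {"xyz":[0,0,0.001],"twist":[0,0,0]}
    - {"xyz":[0,0,0.001],"twist":[0,0,0]}
    - {"xyz":[0,0,0.001],"twist":[0,0,0]}
    - {"xyz":[0,0,0.001],"twist":[0,0,0]}
  fingers: 255

```text
time: 5.98
tool_pos: [0.555, -0.2068, 0.0668]
ee_rot: [-1.571, -0.0, 1.571]
wrist_force: [-0.0, -0.5, -0.1]
width: 0.0275
```

Call:
step_arm:
  commands:
    - {"xyz":[0,0,0],"twist":[0,0,0]}
    - {"xyz":[0,0,0],"twist":[0,0,0]}
    - {"xyz":[0,0,0.015],"twist":[0,0,0]}
    - {"xyz":[0,0,0.035],"twist":[0,0,0]}
    - {"xyz":[0,0,0.055],"twist":[0,0,0]}
    - {"xyz":[0,0,0.08],"twist":[0,0,0]}
    - {"xyz":[0,0,0.105],"twist":[0,0,0]}
    - {"xyz":[0,0,0.125],"twist":[0,0,0]}
    - {"xyz":[0,0,0.125],"twist":[0,0,0]}
    - {"xyz":[0,0,0.125],"twist":[0,0,0]}

```text
time: 6.82
tool_pos: [0.5555, -0.207, 0.1925]
ee_rot: [-1.573, 0.001, 1.571]
wrist_force: [-0.0, -0.0, -1.7]
width: 0.0278
```

```bash
python3 - <<'E'
from h import *
o=robot.get_obs(); print(o['tool_pos'],o['width'],o['wrist_force'])
im,d=snap('scene','s6')
cv2.imwrite('pics/e6.png',cv2.resize(im[150:350,180:340],None,fx=3,fy=3,interpolation=cv2.INTER_CUBIC)[:,:,::-1])
E
```

```text
[ 0.55552709 -0.20700193  0.19247691] 0.027818624204479548 [-0.00865786 -0.031679   -1.66314188]
```

View pics/e6.png

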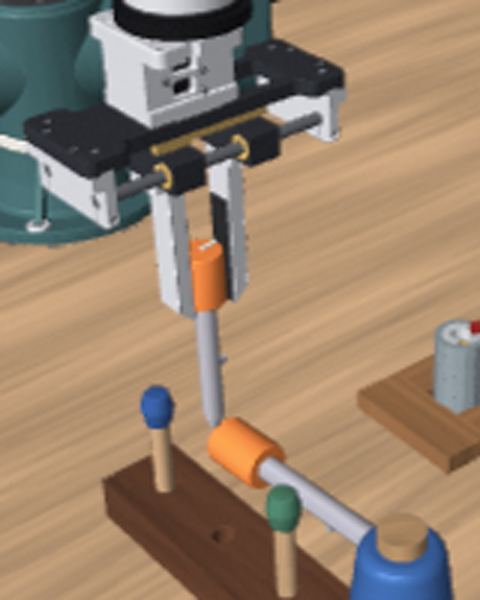

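Held upright, about 1.6 N of load. Carrying it to the boss while turning.

Call:
step_arm:
  commands:
    - {"xyz":[-0.001,0.02,0.01],"twist":[0,0,-7]}
    - {"xyz":[-0.003,0.04,0.01],"twist":[0,0,-14]}
    - {"xyz":[-0.005,0.06,0.01],"twist":[0,0,-21]}
    - {"xyz":[-0.007,0.08,0.01],"twist":[0,0,-28]}
    - {"xyz":[-0.01,0.1,0.01],"twist":[0,0,-35]}
    - {"xyz":[-0.012,0.12,0.01],"twist":[0,0,-42]}
    - {"xyz":[-0.014,0.14,0.01],"twist":[0,0,-49]}
    - {"xyz":[-0.016,0.16,0.01],"twist":[0,0,-56]}
    - {"xyz":[-0.018,0.18,0.01],"twist":[0,0,-63]}
    - {"xyz":[-0.02,0.2,0.01],"twist":[0,0,-70]}
    - {"xyz":[-0.022,0.22,0.01],"twist":[0,0,-77]}
    - {"xyz":[-0.024,0.249,0.01],"twist":[0,0,-84]}

```text
time: 7.87
tool_pos: [0.5295, 0.0421, 0.1985]
ee_rot: [-1.571, 0.005, 0.097]
wrist_force: [0.8, 0.3, -1.1]
width: 0.0276
```

Call:
step_arm:
  commands:
    - {"xyz":[0,0,0],"twist":[0,0,-7]}
    - {"xyz":[0,0,0],"twist":[0,0,-14]}
    - {"xyz":[0,0,0],"twist":[0,0,-21]}
    - {"xyz":[0,0,0],"twist":[0,0,-28]}
    - {"xyz":[0,0,0],"twist":[0,0,-35]}
    - {"xyz":[0,0,0],"twist":[0,0,-42]}
    - {"xyz":[0,0,0],"twist":[0,0,-49]}
    - {"xyz":[0,0,0],"twist":[0,0,-56]}
    - {"xyz":[0,0,0],"twist":[0,0,-63]}
    - {"xyz":[0,0,0],"twist":[0,0,-70]}
    - {"xyz":[0,0,0],"twist":[0,0,-77]}
    - {"xyz":[0,0,0],"twist":[0,0,-84]}

```text
time: 8.87
tool_pos: [0.5296, 0.0422, 0.1985]
ee_rot: [-1.576, 0.001, -1.367]
wrist_force: [0.3, 1.1, -1.7]
width: 0.0272
```

Call:
step_arm:
  commands:
    - {"xyz":[0,0,0],"twist":[0,0,-7]}
    - {"xyz":[0,0,0],"twist":[0,0,-14]}
    - {"xyz":[0,0,0],"twist":[0,0,-17]}
    - {"xyz":[0,0,0],"twist":[0,0,-17]}
    - {"xyz":[0,0,0],"twist":[0,0,-17]}

```text
time: 9.28
tool_pos: [0.5299, 0.0423, 0.1994]
ee_rot: [-1.575, -0.0, -1.656]
wrist_force: [-0.1, 0.0, -2.4]
width: 0.0272
```

```bash
python3 - <<'E'
from h import *
o=robot.get_obs(); print(o['tool_pos'],o['ee_rot'],o['width'],o['wrist_force'],o['joint_positions'])
im,d=snap('scene','s7')
cv2.imwrite('pics/e7.png',cv2.resize(im[130:310,260:420],None,fx=3.3,fy=3.3,interpolation=cv2.INTER_CUBIC)[:,:,::-1])
im,d=snap('top','t7')
cv2.imwrite('pics/t7c.png',cv2.resize(im[190:300,250:380],None,fx=5,fy=5,interpolation=cv2.INTER_CUBIC)[:,:,::-1])
E
```

```text
[0.52991736 0.04225997 0.19937443] [-1.57506210e+00 -3.18369543e-04 -1.65648719e+00] 0.027229844929581488 [-0.09865005  0.04322813 -2.38336884] [-2.70445187e-02  4.62667802e-02  1.36517147e+00 -6.87093773e-05
  1.73443150e+00  1.62943231e+00]
```

View pics/e7.png

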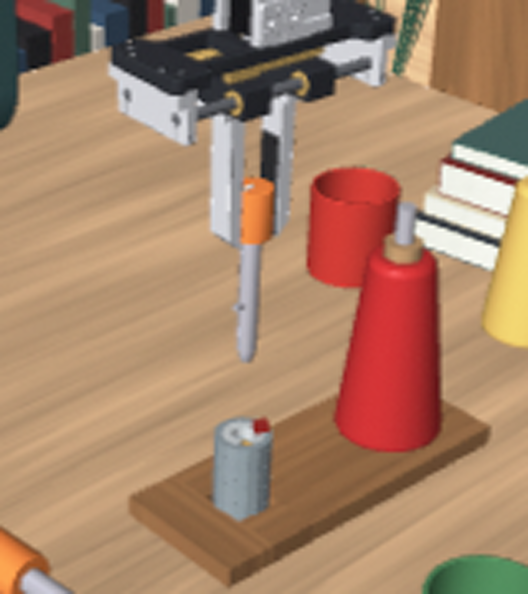

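View pics/t7c.png

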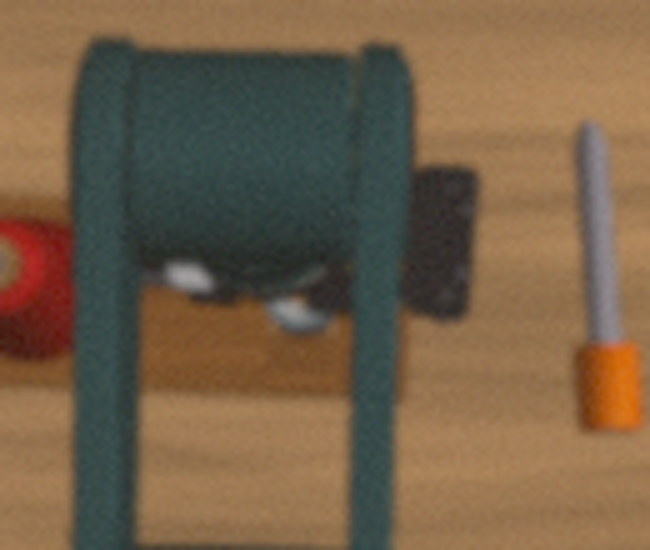

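```bash
cat >> h.py <<'E'
def axis(D,cx,cy,zlo,zhi,step=.01,rad=.03,pr=True):
    """near-surface points of the spindle per height slice (scene cam), corrected by radius to axis"""
    P=pts('scene',D['d']); c=robot.camera_info('scene'); o=-np.array(c['R']).T@np.array(c['t'])
    out=[]
    for z in np.arange(zlo,zhi,step):
        m=(abs(P[...,0]-cx)<rad)&(abs(P[...,1]-cy)<rad)&(abs(P[...,2]-z)<step/2)&(D['d']>0)
        q=P[m]; 
        if len(q)<4: continue
        v=np.array([cx,cy])-o[:2]; v/=np.linalg.norm(v); w=np.array([-v[1],v[0]])
        lat=q[:,:2]@w; dep=q[:,:2]@v
        row=(z,len(q),lat.min(),lat.max(),(lat.min()+lat.max())/2,dep.min())
        out.append(row)
        if pr: print('z%.3f n%d lat %.4f %.4f mid %.4f near %.4f'%row)
    return out,v,w
E
python3 - <<'E'
from h import *
D=np.load('s7.npz')
print('spindle'); o,v,w=axis(D,.53,.042,.125,.29); print(v,w, np.array([.53,.042])@v,np.array([.53,.042])@w)
print('boss'); axis(D,.53,.042,.03,.085,.008)
E
```

```text
spindle
z0.145 n19 lat -0.4149 -0.4035 mid -0.4092 near -0.3523
z0.155 n24 lat -0.4147 -0.4033 mid -0.4090 near -0.3535
z0.165 n22 lat -0.4143 -0.4030 mid -0.4086 near -0.3523
z0.175 n24 lat -0.4161 -0.4029 mid -0.4095 near -0.3525
z0.185 n31 lat -0.4159 -0.4005 mid -0.4082 near -0.3571
z0.195 n26 lat -0.4155 -0.4044 mid -0.4100 near -0.3516
z0.205 n23 lat -0.4152 -0.4041 mid -0.4097 near -0.3523
z0.215 n23 lat -0.4149 -0.4037 mid -0.4093 near -0.3519
z0.225 n22 lat -0.4145 -0.4016 mid -0.4081 near -0.3594
z0.235 n64 lat -0.4332 -0.3863 mid -0.4098 near -0.3654
z0.245 n95 lat -0.4331 -0.3839 mid -0.4085 near -0.3671
z0.255 n103 lat -0.4327 -0.3838 mid -0.4082 near -0.3669
z0.265 n138 lat -0.4323 -0.3836 mid -0.4079 near -0.3680
z0.275 n86 lat -0.4340 -0.3834 mid -0.4087 near -0.3669
z0.285 n89 lat -0.4335 -0.3832 mid -0.4083 near -0.3679
[-0.69888471  0.71523435] [-0.71523435 -0.69888471] -0.34036905131917394 -0.4084273606213051
boss
z0.030 n44 lat -0.4282 -0.3902 mid -0.4092 near -0.3634
z0.038 n46 lat -0.4281 -0.3901 mid -0.4091 near -0.3651
z0.046 n49 lat -0.4277 -0.3899 mid -0.4088 near -0.3633
z0.054 n54 lat -0.4274 -0.3896 mid -0.4085 near -0.3629
z0.062 n52 lat -0.4294 -0.3895 mid -0.4094 near -0.3633
z0.070 n133 lat -0.4291 -0.3893 mid -0.4092 near -0.3650
z0.078 n47 lat -0.4265 -0.3891 mid -0.4078 near -0.3599
```

Shank and boss agree laterally to 0.3 mm; in depth the boss is about 2 mm further. The lug is at about −80° and the gap near +5°. Lowering into the bore.

Call:
step_arm:
  commands:
    - {"xyz":[-0.001,0.001,-0.015],"twist":[0,0,0]}
    - {"xyz":[-0.001,0.001,-0.03],"twist":[0,0,0]}
    - {"xyz":[-0.001,0.001,-0.045],"twist":[0,0,0]}
    - {"xyz":[-0.001,0.001,-0.055],"twist":[0,0,0]}
    - {"xyz":[-0.001,0.001,-0.062],"twist":[0,0,0]}
    - {"xyz":[-0.001,0.001,-0.068],"twist":[0,0,0]}
    - {"xyz":[-0.001,0.001,-0.074],"twist":[0,0,0]}
    - {"xyz":[-0.001,0.001,-0.08],"twist":[0,0,0]}
    - {"xyz":[-0.001,0.001,-0.08],"twist":[0,0,0]}

```text
time: 10.13
tool_pos: [0.5294, 0.0435, 0.1207]
ee_rot: [-1.573, 0.0, -1.658]
wrist_force: [-0.6, 1.2, -2.4]
width: 0.0274
```

```bash
python3 - <<'E'
from h import *
o=robot.get_obs(); print(o['tool_pos'],o['ee_rot'],o['width'],o['wrist_force'],o['wrist_torque'])
im,d=snap('scene','s8')
cv2.imwrite('pics/e8.png',cv2.resize(im[150:310,270:410],None,fx=3.7,fy=3.7,interpolation=cv2.INTER_CUBIC)[:,:,::-1])
E
```

```text
[0.52943794 0.04352226 0.12068893] [-1.57257173e+00  3.76351062e-04 -1.65786368e+00] 0.02735516040950497 [-0.60783137  1.24091457 -2.36809658] [0.26114065 0.19469702 0.00783861]
```

View pics/e8.png

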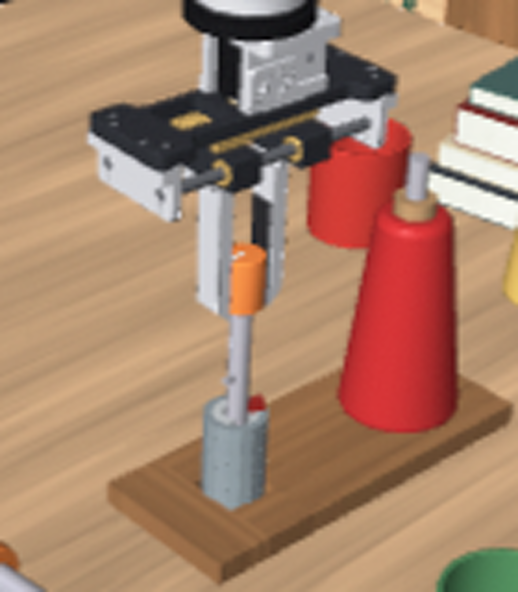

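The tip is in the bore with only about 1 N sideways. Continuing down to the rim.

Call:
step_arm:
  commands:
    - {"xyz":[0,-0.0005,-0.005],"twist":[0,0,0]}
    - {"xyz":[0,-0.0005,-0.01],"twist":[0,0,0]}
    - {"xyz":[0,-0.0005,-0.015],"twist":[0,0,0]}
    - {"xyz":[0,-0.0005,-0.02],"twist":[0,0,0]}
    - {"xyz":[0,-0.0005,-0.024],"twist":[0,0,0]}
    - {"xyz":[0,-0.0005,-0.024],"twist":[0,0,0]}
    - {"xyz":[0,-0.0005,-0.024],"twist":[0,0,0]}

```text
time: 10.77
tool_pos: [0.5292, 0.0431, 0.0966]
ee_rot: [-1.573, 0.0, -1.658]
wrist_force: [-2.8, 2.3, -3.8]
width: 0.0278
```

Call:
step_arm:
  commands:
    - {"xyz":[-0.001,0.001,-0.001],"twist":[0,0,0]}
    - {"xyz":[-0.001,0.001,-0.002],"twist":[0,0,0]}
    - {"xyz":[-0.001,0.001,-0.003],"twist":[0,0,0]}
    - {"xyz":[-0.001,0.001,-0.004],"twist":[0,0,0]}
    - {"xyz":[-0.001,0.001,-0.004],"twist":[0,0,0]}
    - {"xyz":[-0.001,0.001,-0.004],"twist":[0,0,0]}

```text
time: 11.27
tool_pos: [0.5291, 0.0435, 0.0939]
ee_rot: [-1.57, -0.0, -1.658]
wrist_force: [-2.0, 1.7, -1.2]
width: 0.0274
```

Call:
step_arm:
  commands:
    - {"xyz":[-0.0005,0.0005,-0.001],"twist":[0,0,0]}
    - {"xyz":[-0.0005,0.0005,-0.002],"twist":[0,0,0]}
    - {"xyz":[-0.0005,0.0005,-0.002],"twist":[0,0,0]}
    - {"xyz":[-0.0005,0.0005,-0.002],"twist":[0,0,0]}

```text
time: 11.6
tool_pos: [0.5291, 0.0438, 0.0927]
ee_rot: [-1.569, -0.001, -1.658]
wrist_force: [-2.6, 0.5, 3.1]
width: 0.0275
```

Call:
step_arm:
  commands:
    - {"xyz":[-0.0005,0,-0.0015],"twist":[0,0,0]}
    - {"xyz":[-0.0005,0,-0.0015],"twist":[0,0,0]}
    - {"xyz":[-0.0005,0,-0.0015],"twist":[0,0,0]}
    - {"xyz":[-0.0005,0,-0.0015],"twist":[0,0,0]}

```text
time: 11.93
tool_pos: [0.5292, 0.0439, 0.0925]
ee_rot: [-1.567, -0.0, -1.658]
wrist_force: [-2.8, 0.5, 7.0]
width: 0.0276
```

```bash
python3 - <<'E'
from h import *
o=robot.get_obs(); print(o['tool_pos'],o['ee_rot'],o['width'],o['wrist_force'],o['wrist_torque'])
im,d=snap('scene','s9')
cv2.imwrite('pics/e9.png',cv2.resize(im[200:290,300:380],None,fx=6.5,fy=6.5,interpolation=cv2.INTER_CUBIC)[:,:,::-1])
axis(np.load('s9.npz'),.53,.043,.06,.16,.008)
E
```

```text
[0.52917053 0.04390787 0.09246399] [-1.56721680e+00 -4.78053892e-04 -1.65817923e+00] 0.02757850580934894 [-2.7817026   0.52987887  7.00698637] [0.02902928 1.06987394 0.00701503]
z0.060 n53 lat -0.4297 -0.3897 mid -0.4097 near -0.3634
z0.068 n73 lat -0.4294 -0.3897 mid -0.4096 near -0.3632
z0.076 n99 lat -0.4291 -0.3893 mid -0.4092 near -0.3618
z0.084 n20 lat -0.4265 -0.4031 mid -0.4148 near -0.3489
z0.092 n18 lat -0.4169 -0.4052 mid -0.4111 near -0.3495
z0.100 n19 lat -0.4168 -0.4050 mid -0.4109 near -0.3506
z0.108 n15 lat -0.4165 -0.4048 mid -0.4106 near -0.3462
z0.116 n17 lat -0.4161 -0.4046 mid -0.4104 near -0.3504
z0.124 n20 lat -0.4316 -0.4002 mid -0.4159 near -0.3614
z0.132 n57 lat -0.4338 -0.3840 mid -0.4089 near -0.3658
z0.140 n74 lat -0.4335 -0.3838 mid -0.4086 near -0.3646
z0.148 n67 lat -0.4331 -0.3837 mid -0.4084 near -0.3637
z0.156 n83 lat -0.4328 -0.3835 mid -0.4082 near -0.3669
```

View pics/e9.png

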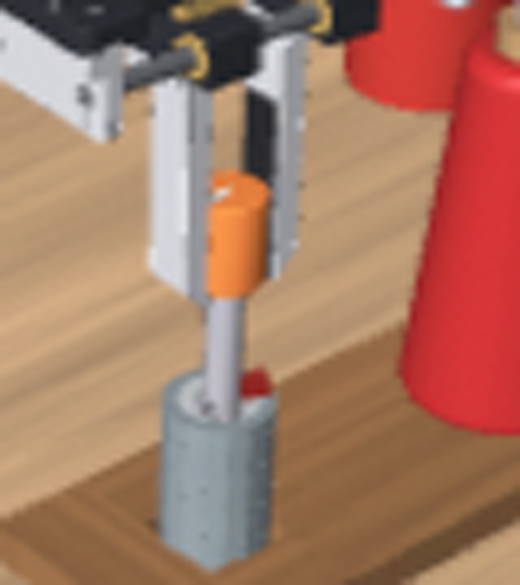

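The lug is seated on the rim at image (208,408) in the crop, with the red tooth on the far side and about 8 N of contact. Turning anticlockwise with light pressure.

Call:
step_arm:
  commands:
    - {"xyz":[0,0,0],"twist":[0,0,5]}
    - {"xyz":[0,0,0],"twist":[0,0,10]}
    - {"xyz":[0,0,0],"twist":[0,0,15]}
    - {"xyz":[0,0,0],"twist":[0,0,20]}
    - {"xyz":[0,0,0],"twist":[0,0,25]}
    - {"xyz":[0,0,0],"twist":[0,0,30]}
    - {"xyz":[0,0,0],"twist":[0,0,35]}
    - {"xyz":[0,0,0],"twist":[0,0,40]}

```text
time: 12.65
tool_pos: [0.5289, 0.0431, 0.092]
ee_rot: [-1.57, -0.004, -0.956]
wrist_force: [-3.1, -1.8, 4.4]
width: 0.0277
```

Call:
step_arm:
  commands:
    - {"xyz":[0,0,0],"twist":[0,0,5]}
    - {"xyz":[0,0,0],"twist":[0,0,10]}
    - {"xyz":[0,0,0],"twist":[0,0,15]}
    - {"xyz":[0,0,0],"twist":[0,0,20]}
    - {"xyz":[0,0,0],"twist":[0,0,20]}

```text
time: 13.07
tool_pos: [0.5287, 0.0434, 0.0898]
ee_rot: [-1.571, -0.002, -0.61]
wrist_force: [-0.0, -0.8, -1.5]
width: 0.0272
```

At about 60° the force vanished and z dropped, so the lug is in the gap. I'll centre it with about 20° more turn, then lower it.

Call:
step_arm:
  commands:
    - {"xyz":[0,0,-0.001],"twist":[0,0,6]}
    - {"xyz":[0,0,-0.002],"twist":[0,0,12]}
    - {"xyz":[0,0,-0.003],"twist":[0,0,18]}
    - {"xyz":[0,0,-0.004],"twist":[0,0,20]}
    - {"xyz":[0,0,-0.005],"twist":[0,0,20]}
    - {"xyz":[0,0,-0.006],"twist":[0,0,20]}
    - {"xyz":[0,0,-0.006],"twist":[0,0,20]}
    - {"xyz":[0,0,-0.006],"twist":[0,0,20]}

```text
time: 13.73
tool_pos: [0.5285, 0.0435, 0.0841]
ee_rot: [-1.572, -0.001, -0.263]
wrist_force: [0.8, -2.3, -2.3]
width: 0.0276
```

Call:
step_arm:
  commands:
    - {"xyz":[0,0,-0.001],"twist":[0,0,0]}
    - {"xyz":[0,0,-0.0015],"twist":[0,0,0]}
    - {"xyz":[0,0,-0.002],"twist":[0,0,0]}
    - {"xyz":[0,0,-0.002],"twist":[0,0,0]}
    - {"xyz":[0,0,-0.002],"twist":[0,0,0]}

```text
time: 14.15
tool_pos: [0.5285, 0.0437, 0.083]
ee_rot: [-1.571, -0.002, -0.262]
wrist_force: [-0.2, -5.1, 2.0]
width: 0.0276
```

```bash
python3 - <<'E'
from h import *
o=robot.get_obs(); print(o['tool_pos'],o['ee_rot'],o['width'],o['wrist_force'],o['wrist_torque'],o['joint_positions'][5])
im,d=snap('scene','s10')
cv2.imwrite('pics/e10.png',cv2.resize(im[200:290,300:380],None,fx=6.5,fy=6.5,interpolation=cv2.INTER_CUBIC)[:,:,::-1])
E
```

```text
[0.52849638 0.04369088 0.08296787] [-1.57146735 -0.00169965 -0.26214146] 0.027593371913140145 [-0.21907445 -5.0998852   1.98349667] [-1.21106025 -0.05701209 -0.0104692 ] 0.2385263324927704
```

View pics/e10.png

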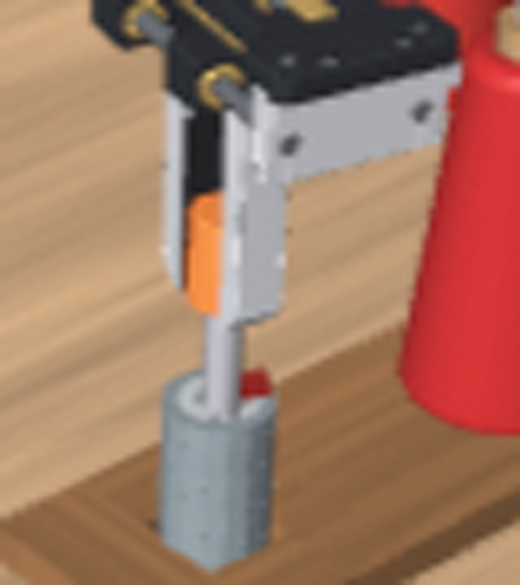

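The lug has landed on the groove floor at about 9.5 mm depth, with the floor felt at 2–4 N. Now the clockwise helix, 10 mm per turn, staying mid-play.

Call:
step_arm:
  commands:
    - {"xyz":[0,-0.0015,0.001],"twist":[0,0,0]}
    - {"xyz":[0,-0.0015,0.001],"twist":[0,0,-5]}
    - {"xyz":[0,-0.0015,0.0008],"twist":[0,0,-11]}
    - {"xyz":[0,-0.0015,0.0006],"twist":[0,0,-17]}
    - {"xyz":[0,-0.0015,0.0004],"twist":[0,0,-23]}
    - {"xyz":[0,-0.0015,0.0002],"twist":[0,0,-29]}
    - {"xyz":[0,-0.0015,0.0],"twist":[0,0,-35]}
    - {"xyz":[0,-0.0015,-0.0001],"twist":[0,0,-40]}
    - {"xyz":[0,-0.0015,-0.0001],"twist":[0,0,-40]}

```text
time: 14.95
tool_pos: [0.5276, 0.0438, 0.0818]
ee_rot: [-1.57, 0.002, -0.961]
wrist_force: [0.1, -1.2, -0.1]
width: 0.0278
```

Call:
step_arm:
  commands:
    - {"xyz":[0,0,-0.0002],"twist":[0,0,-6]}
    - {"xyz":[0,0,-0.0004],"twist":[0,0,-13]}
    - {"xyz":[0,0,-0.0006],"twist":[0,0,-20]}
    - {"xyz":[0,0,-0.0008],"twist":[0,0,-27]}
    - {"xyz":[0,0,-0.001],"twist":[0,0,-34]}
    - {"xyz":[0,0,-0.0012],"twist":[0,0,-41]}
    - {"xyz":[0,0,-0.0014],"twist":[0,0,-48]}
    - {"xyz":[0,0,-0.0016],"twist":[0,0,-55]}
    - {"xyz":[0,0,-0.0018],"twist":[0,0,-62]}
    - {"xyz":[0,0,-0.002],"twist":[0,0,-69]}
    - {"xyz":[0,0,-0.0022],"twist":[0,0,-76]}
    - {"xyz":[0,0,-0.0024],"twist":[0,0,-83]}

```text
time: 15.95
tool_pos: [0.5279, 0.0445, 0.0795]
ee_rot: [-1.574, 0.002, -2.411]
wrist_force: [1.1, 0.4, -0.8]
width: 0.0273
```

```bash
python3 - <<'E'
from h import *
o=robot.get_obs(); print(o['tool_pos'],o['ee_rot'],o['width'],o['wrist_force'],o['wrist_torque'],o['joint_positions'][5])
im,d=snap('scene','s11')
cv2.imwrite('pics/e11.png',cv2.resize(im[200:290,300:380],None,fx=6.5,fy=6.5,interpolation=cv2.INTER_CUBIC)[:,:,::-1])
E
```

```text
[0.52789459 0.04454542 0.079495  ] [-1.57365637e+00  2.15061891e-03 -2.41135949e+00] 0.027317715215002307 [ 1.12193217  0.38527844 -0.75719372] [ 0.10947462 -0.1548254  -0.00088043] 2.385645265387979
```

View pics/e11.png

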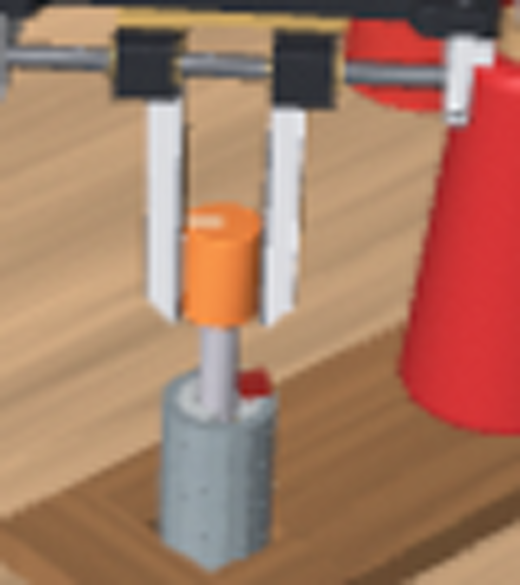

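The white line confirms it: the spindle turned about 123° along with the grip. Joint 6 is near its range, so I'll release, rotate back and regrip.

Call:
step_arm:
  commands:
    - {"xyz":[0,0,0],"twist":[0,0,0]}
    - {"xyz":[0,0,0],"twist":[0,0,0]}
    - {"xyz":[0,0,0],"twist":[0,0,0]}
    - {"xyz":[0,0,0],"twist":[0,0,0]}
    - {"xyz":[0,0,0],"twist":[0,0,0]}
    - {"xyz":[0,0,0],"twist":[0,0,0]}
  fingers: 110

```text
time: 16.5
tool_pos: [0.5279, 0.0428, 0.0798]
ee_rot: [-1.571, -0.0, -2.408]
wrist_force: [-0.3, -0.3, -0.9]
width: 0.0535
```

```bash
python3 - <<'E'
from h import *
o=robot.get_obs(); print(o['tool_pos'],o['ee_rot'],o['width'],o['wrist_force'])
im,d=snap('scene','s12')
cv2.imwrite('pics/e12.png',cv2.resize(im[200:290,300:380],None,fx=6.5,fy=6.5,interpolation=cv2.INTER_CUBIC)[:,:,::-1])
E
```

```text
[0.5279372  0.04277985 0.07978017] [-1.57105064e+00 -6.85778707e-05 -2.40783439e+00] 0.05350131943806311 [-0.27026377 -0.26319526 -0.85596763]
```

View pics/e12.png

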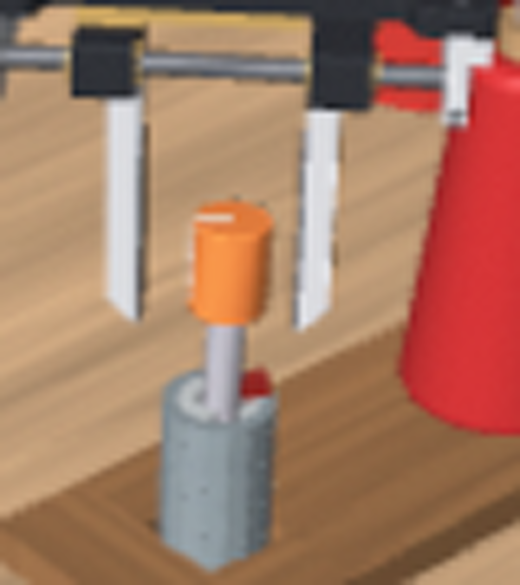

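Call:
step_arm:
  commands:
    - {"xyz":[0,0,0],"twist":[0,0,7]}
    - {"xyz":[0,0,0],"twist":[0,0,14]}
    - {"xyz":[0,0,0],"twist":[0,0,21]}
    - {"xyz":[0,0,0],"twist":[0,0,28]}
    - {"xyz":[0,0,0],"twist":[0,0,35]}
    - {"xyz":[0,0,0],"twist":[0,0,42]}
    - {"xyz":[0,0,0],"twist":[0,0,49]}
    - {"xyz":[0,0,0],"twist":[0,0,56]}
    - {"xyz":[0,0,0],"twist":[0,0,63]}
    - {"xyz":[0,0,0],"twist":[0,0,70]}
    - {"xyz":[0,0,0],"twist":[0,0,77]}
    - {"xyz":[0,0,0],"twist":[0,0,84]}

```text
time: 17.55
tool_pos: [0.528, 0.0427, 0.0798]
ee_rot: [-1.571, -0.0, -0.936]
wrist_force: [0.7, 0.2, 0.5]
width: 0.0536
```

Call:
step_arm:
  commands:
    - {"xyz":[0,0,0],"twist":[0,0,7]}
    - {"xyz":[0,0,0],"twist":[0,0,14]}
    - {"xyz":[0,0,0],"twist":[0,0,21]}
    - {"xyz":[0,0,0],"twist":[0,0,28]}
    - {"xyz":[0,0,0],"twist":[0,0,35]}
    - {"xyz":[0,0,0],"twist":[0,0,42]}
    - {"xyz":[0,0,0],"twist":[0,0,49]}
    - {"xyz":[0,0,0],"twist":[0,0,56]}
    - {"xyz":[0,0,0],"twist":[0,0,63]}
    - {"xyz":[0,0,0],"twist":[0,0,70]}
    - {"xyz":[0,0,0],"twist":[0,0,77]}
    - {"xyz":[0,0,0],"twist":[0,0,84]}

```text
time: 18.55
tool_pos: [0.528, 0.0427, 0.0798]
ee_rot: [-1.571, -0.0, 0.53]
wrist_force: [0.1, -0.1, -0.8]
width: 0.0534
```

Call:
step_arm:
  commands:
    - {"xyz":[0,0,0],"twist":[0,0,7]}
    - {"xyz":[0,0,0],"twist":[0,0,14]}
    - {"xyz":[0,0,0],"twist":[0,0,21]}
    - {"xyz":[0,0,0],"twist":[0,0,28]}
    - {"xyz":[0,0,0],"twist":[0,0,35]}
    - {"xyz":[0,0,0],"twist":[0,0,42]}
    - {"xyz":[0,0,0],"twist":[0,0,49]}
    - {"xyz":[0,0,0],"twist":[0,0,56]}
    - {"xyz":[0,0,0],"twist":[0,0,63]}
    - {"xyz":[0,0,0],"twist":[0,0,67]}
    - {"xyz":[0,0,0],"twist":[0,0,67]}
    - {"xyz":[0,0,0],"twist":[0,0,67]}

```text
time: 19.55
tool_pos: [0.528, 0.0427, 0.0798]
ee_rot: [-1.571, -0.0, 1.691]
wrist_force: [-0.5, 0.8, -0.1]
width: 0.0534
```

```bash
python3 - <<'E'
from h import *
o=robot.get_obs(); print(o['tool_pos'],o['ee_rot'],o['width'],o['wrist_force'],o['joint_positions'][5])
im,d=snap('scene','s13')
cv2.imwrite('pics/e13.png',cv2.resize(im[200:290,300:380],None,fx=6.5,fy=6.5,interpolation=cv2.INTER_CUBIC)[:,:,::-1])
E
```

```text
[0.52798902 0.04271232 0.07981845] [-1.57080170e+00 -1.65173095e-04  1.69123264e+00] 0.05344620880516741 [-0.53676216  0.82098589 -0.09698914] -1.7176982773302458
```

View pics/e13.png

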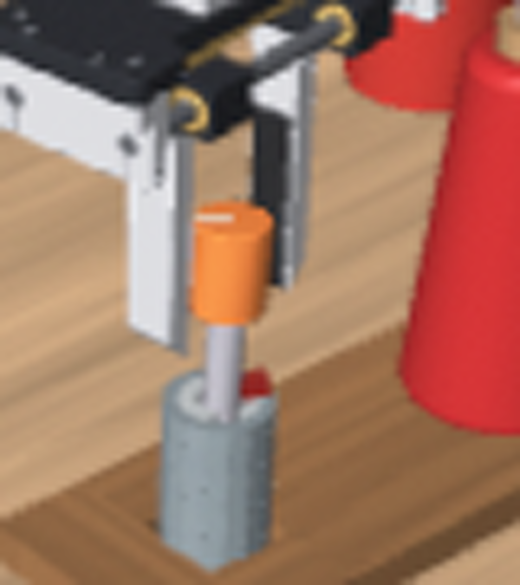

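```bash
python3 - <<'E'
from h import *
for k in('s7','s9','s11','s12','s13'):
    D=np.load(k+'.npz'); P=pts('scene',D['d']); a=D['im'].astype(int)
    m=(a[...,0]>140)&(a[...,1]>50)&(a[...,1]<160)&(a[...,0]-a[...,1]>70)&(D['d']>0)&(abs(P[...,0]-.53)<.03)&(abs(P[...,1]-.043)<.03)&(P[...,2]>.1)
    q=P[m]; z=q[:,2].max(); t=q[q[:,2]>z-.005]
    lo=q[q[:,2]<q[:,2].min()+.008]
    print(k,len(q),q[:,2].min(),z,cv2.minEnclosingCircle(t[:,:2].astype(np.float32)),cv2.minEnclosingCircle(q[:,:2].astype(np.float32)))
E
```

```text
s7 152 0.23273874836811825 0.26901031356338556 ((0.5348580479621887, 0.03912409767508507), 0.013591496273875237) ((0.5361904501914978, 0.038786713033914566), 0.014450927264988422)
s9 142 0.1251311776012538 0.1625017935750104 ((0.5315095782279968, 0.04044662415981293), 0.01494723279029131) ((0.5328735113143921, 0.04019229859113693), 0.015898829326033592)
s11 180 0.11228457422517858 0.1497003268089945 ((0.5312928557395935, 0.04033905640244484), 0.014968709088861942) ((0.5312131643295288, 0.039838410913944244), 0.015375168062746525)
s12 186 0.11161252748168976 0.14931757097499682 ((0.5323524475097656, 0.04599903151392937), 0.01450872328132391) ((0.5331419706344604, 0.0452297143638134), 0.015563920140266418)
s13 188 0.11193647157007258 0.14999519258330868 ((0.531974732875824, 0.044087573885917664), 0.014706282876431942) ((0.5325789451599121, 0.04428001865744591), 0.015127485617995262)
```

Call:
step_arm:
  commands:
    - {"xyz":[0.0005,0.001,0],"twist":[0,0,0]}
    - {"xyz":[0.0005,0.001,0],"twist":[0,0,0]}
    - {"xyz":[0.0005,0.001,0],"twist":[0,0,0]}
    - {"xyz":[0.0005,0.001,0],"twist":[0,0,0]}
    - {"xyz":[0.0005,0.001,0],"twist":[0,0,0]}
    - {"xyz":[0.0005,0.001,0],"twist":[0,0,0]}
    - {"xyz":[0.0005,0.001,0],"twist":[0,0,0]}
    - {"xyz":[0.0005,0.001,0],"twist":[0,0,0]}
  fingers: 255

```text
time: 20.27
tool_pos: [0.5285, 0.0437, 0.0798]
ee_rot: [-1.571, -0.0, 1.693]
wrist_force: [-0.5, 0.1, -0.1]
width: 0.0274
```

Call:
step_arm:
  commands:
    - {"xyz":[0,0,0.001],"twist":[0,0,0]}
    - {"xyz":[0,0,0.001],"twist":[0,0,-6]}
    - {"xyz":[0,0,0.0007],"twist":[0,0,-13]}
    - {"xyz":[0,0,0.0005],"twist":[0,0,-20]}
    - {"xyz":[0,0,0.0003],"twist":[0,0,-27]}
    - {"xyz":[0,0,0.0001],"twist":[0,0,-34]}
    - {"xyz":[0,0,-0.0001],"twist":[0,0,-41]}
    - {"xyz":[0,0,-0.0003],"twist":[0,0,-48]}
    - {"xyz":[0,0,-0.0005],"twist":[0,0,-55]}
    - {"xyz":[0,0,-0.0007],"twist":[0,0,-62]}
    - {"xyz":[0,0,-0.0009],"twist":[0,0,-69]}
    - {"xyz":[0,0,-0.0012],"twist":[0,0,-76]}

```text
time: 21.27
tool_pos: [0.5285, 0.0438, 0.0782]
ee_rot: [-1.571, 0.0, 0.36]
wrist_force: [0.9, -0.5, -2.5]
width: 0.0276
```

Call:
step_arm:
  commands:
    - {"xyz":[0,0,-0.0002],"twist":[0,0,-7]}
    - {"xyz":[0,0,-0.0004],"twist":[0,0,-14]}
    - {"xyz":[0,0,-0.0006],"twist":[0,0,-21]}
    - {"xyz":[0,0,-0.0008],"twist":[0,0,-28]}
    - {"xyz":[0,0,-0.001],"twist":[0,0,-35]}
    - {"xyz":[0,0,-0.0012],"twist":[0,0,-42]}
    - {"xyz":[0,0,-0.0014],"twist":[0,0,-49]}
    - {"xyz":[0,0,-0.0016],"twist":[0,0,-56]}
    - {"xyz":[0,0,-0.0018],"twist":[0,0,-63]}
    - {"xyz":[0,0,-0.002],"twist":[0,0,-70]}
    - {"xyz":[0,0,-0.0022],"twist":[0,0,-77]}
    - {"xyz":[0,0,-0.0024],"twist":[0,0,-84]}

```text
time: 22.27
tool_pos: [0.5291, 0.0438, 0.0761]
ee_rot: [-1.57, -0.001, -1.106]
wrist_force: [1.5, 0.4, -1.4]
width: 0.0276
```

Call:
step_arm:
  commands:
    - {"xyz":[0,0,-0.0002],"twist":[0,0,-7]}
    - {"xyz":[0,0,-0.0004],"twist":[0,0,-14]}
    - {"xyz":[0,0,-0.0006],"twist":[0,0,-21]}
    - {"xyz":[0,0,-0.0008],"twist":[0,0,-28]}
    - {"xyz":[0,0,-0.001],"twist":[0,0,-35]}
    - {"xyz":[0,0,-0.0012],"twist":[0,0,-42]}
    - {"xyz":[0,0,-0.0014],"twist":[0,0,-49]}
    - {"xyz":[0,0,-0.0016],"twist":[0,0,-56]}
    - {"xyz":[0,0,-0.0018],"twist":[0,0,-63]}
    - {"xyz":[0,0,-0.002],"twist":[0,0,-70]}
    - {"xyz":[0,0,-0.0021],"twist":[0,0,-74]}
    - {"xyz":[0,0,-0.0021],"twist":[0,0,-74]}

```text
time: 23.27
tool_pos: [0.529, 0.0434, 0.074]
ee_rot: [-1.57, 0.0, -2.392]
wrist_force: [1.6, -0.5, -2.5]
width: 0.0274
```

Call:
step_arm:
  commands:
    - {"xyz":[0,0,0],"twist":[0,0,0]}
    - {"xyz":[0,0,0],"twist":[0,0,0]}
    - {"xyz":[0,0,0],"twist":[0,0,0]}
    - {"xyz":[0,0,0],"twist":[0,0,0]}
    - {"xyz":[0,0,0],"twist":[0,0,0]}

```text
time: 23.68
tool_pos: [0.5289, 0.0435, 0.0741]
ee_rot: [-1.57, 0.0, -2.391]
wrist_force: [2.7, -0.5, -1.7]
width: 0.0275
```

```bash
python3 - <<'E'
from h import *
o=robot.get_obs(); print(o['tool_pos'],o['ee_rot'],o['width'],o['wrist_force'],o['wrist_torque'],o['joint_positions'][5])
im,d=snap('scene','s14')
cv2.imwrite('pics/e14.png',cv2.resize(im[200:290,300:380],None,fx=6.5,fy=6.5,interpolation=cv2.INTER_CUBIC)[:,:,::-1])
D=np.load('s14.npz'); P=pts('scene',D['d']); a=D['im'].astype(int)
m=(a[...,0]>140)&(a[...,1]>50)&(a[...,1]<160)&(a[...,0]-a[...,1]>70)&(D['d']>0)&(abs(P[...,0]-.53)<.03)&(abs(P[...,1]-.043)<.03)&(P[...,2]>.1)
q=P[m]; print(q[:,2].min(),q[:,2].max(),cv2.minEnclosingCircle(q[q[:,2]>q[:,2].max()-.005][:,:2].astype(np.float32)))
E
```

```text
[0.52886787 0.04353883 0.07407961] [-1.57004697e+00  2.57472563e-04 -2.39074355e+00] 0.027531285076700277 [ 2.71521698 -0.48563813 -1.72549612] [-0.1719773  -0.60052106  0.02186555] 2.3663076910434158
0.10603524987611358 0.14380426214426298 ((0.5284408926963806, 0.040341202169656754), 0.014499160461127758)
```

View pics/e14.png

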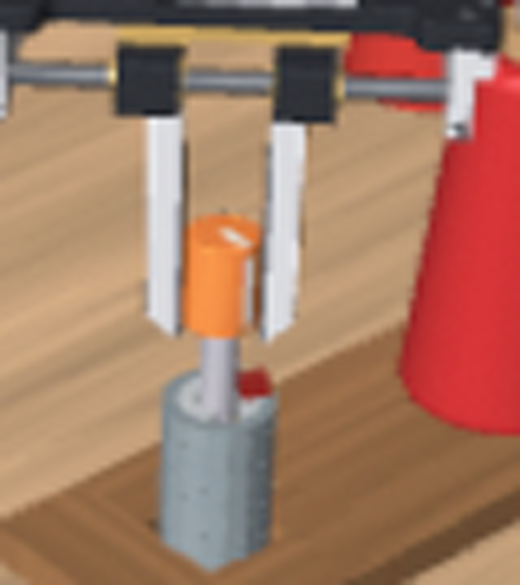

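View pics/s14.png

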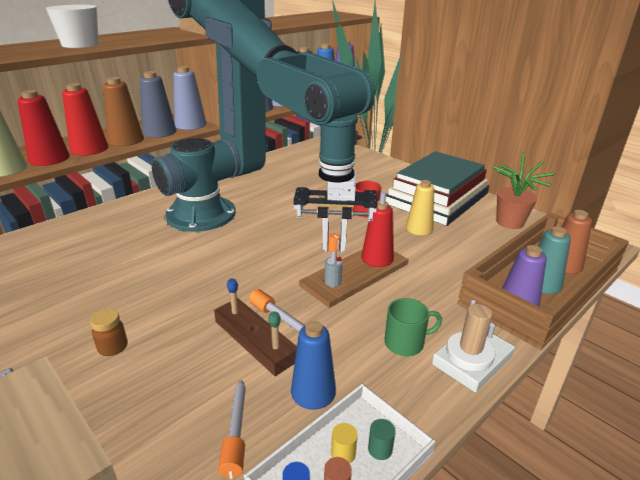

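Last check: the white line (crop (222,230)→(250,245)) points to about 0° yaw, back under the gap, and the tooth is at image (255,383). The grip top is 18.7 mm below its height when the lug was on the rim, and the spindle is upright and held. Bystanders have not moved. Handing in.

```bash
python3 - <<'E'
from h import *
print(robot.close_job()); o=robot.get_obs(); print(o['time'],o['tool_pos'],o['width'],o['wrist_force'])
E
```

```text
the job is handed in; nothing more can be done
None
the job is handed in; nothing more can be done
```

The rack's orange spindle is now in the open boss, one turn into the thread, upright and still gripped. I handed the job in at about 23.7 s; no verdict is reported.

**What I did:** I set the lug on the rim about 85° clockwise of the gap, with about 8 N of contact. Turning backward, I felt the lug drop after about 60°, then lowered it about 9.5 mm onto the groove floor. I turned it forward about 360° in two parts (123° and 234°), letting go and regripping once because of the last joint's range.

**Last checks:**
- **Depth:** the lug is about 18.5 mm below the rim, from both the arm's height (18.4 mm) and the camera (18.7 mm).
- **Angle:** the white line is back at about 0° yaw, under the gap (estimated at about +5°).
- **Grip:** the fingers are 27.5 mm apart on the 28 mm grip. I did not measure the grip force itself.
- **Wrist force:** side forces are under 3 N.
- **Bystanders:** by eye in the last scene picture, the pins, mugs, cones and jar look unmoved.

**What failed or disagreed:**
- **First grasp:** it closed on air above the grip. The reported tool height is about 42 mm lower than where the fingers really are, judging by the depth images, so I corrected for that.
- **Look-alikes:** the two larger orange spindles on the table fell over early on, apparently because they were balanced on their tips. They lie at rest on the table and are not among the judged bystanders.
- **Cameras:** the two cameras differed by 3–5 mm on the spindle's position and 2–3 mm on the boss.

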